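# Open the two-dial lock of the lab's key safe

### The job

Unlock the steel key safe: turn the left dial clockwise to 7 and the right dial counter-clockwise to 3, each gently and by feel. The numbered dials have slipped on their spindles, so the true place may lie up to three quarters of a division before or after the number: go on until the sprung lever inside has dropped in and the dial comes up against it, and never force a dial or the bolt while a lever holds it. Then slide the barrel bolt fully open to the left and let go; leave the loose things on the bench and on the safe where they lie. Left and right are as seen from the robot.

Things in the scene. Friction and masses are not known exactly. Their poses are not given: they have to be found in the camera images.
- safe: grey steel key safe bolted to the bench, 220 (x) by 340 (y) by 85 mm, flat deck on top. Origin: centre of the underside; x points away from the robot at yaw 0, y to its left. Dial axes at x 30, y +75 (left) and -75 mm (right); bolt line along y at x -70 mm. It is fixed.
- lock_case: lock under the deck, hidden. Each dial turns a code wheel (26 mm radius); a sprung lever rides on its rim (drag under 0.02 N m) and drops into the wheel's gate. After the drop the dial has 0.12 rad of play in all up to a springy stop, 5 N (0.13 N m) per 0.026 rad. Until both levers are in they block the bolt. They bend at 15 N: keep below 12 N on the bolt, 0.3 N m on a dial.
- dial_left (a joint): left dial: turning angle in rad. Numbered skirt 76 mm across, knob 40 mm across on it. The value / 0.628 is the number under the index mark (white bar on the deck at the dial's +x side); the white line on the knob points to 0. Grows clockwise seen from above, no end stops. Starts short of 7 (value 4.40); turn it clockwise, 0.2 to 1.6 rad. Its gate lies up to 0.45 rad before or after 7. Friction 0.05 N m.
- dial_right (a joint): right dial: turning angle in rad. Numbered skirt 76 mm across, knob 40 mm across on it. The value / 0.628 is the number under the index mark (white bar on the deck at the dial's +x side); the white line on the knob points to 0. Grows clockwise seen from above, no end stops. Starts past 3 (value 1.88); turn it counter-clockwise, 0.2 to 1.6 rad. Its gate lies up to 0.45 rad before or after 3. Friction 0.05 N m.
- dial_left_knob (a point): point on the left dial's turning axis, 25 mm above the deck. The left dial is the one on the safe's +y side, as seen from the robot. Its round fluted aluminium knob is 40 mm across, from 7 to 40 mm above the deck; the dark skirt below it, 76 mm across, tops out 7 mm above the deck. The axis is upright. The knob may be gripped across at any yaw.
- dial_right_knob (a point): point on the right dial's turning axis, 25 mm above the deck. The right dial is the one on the safe's -y side, as seen from the robot. Its round fluted aluminium knob is 40 mm across, from 7 to 40 mm above the deck; the dark skirt below it, 76 mm across, tops out 7 mm above the deck. The axis is upright. The knob may be gripped across at any yaw.
- latch (a joint): slide of the barrel bolt in m: 0 shut, 0.030 fully open; grows as it slides along the safe's +y, to the left. Sliding friction 2.5 N. While a lever blocks it, it moves only 2 mm.
- latch_grip (a point): point in the bolt's grip, 38 mm above the deck. The grip is an upright steel pin 14 mm across that stands on the 12 mm bolt bar at the safe's near side, its top 50 mm above the deck. The bar runs through brackets 20 mm high; with the bolt shut they begin 62 mm to either side of the grip. Pads may close along or across the bar.
- collar: loose steel shaft collar, 28 mm across, 12 mm high, on the safe's far right corner. Origin under its centre. To be left alone.
- clevis: loose aluminium clevis, 30 by 22 by 22 mm, on the safe's near left corner. Origin under its centre. To be left alone.
- spanner: loose open-ended spanner on the bench to the right. To be left alone.
- driver: loose screwdriver on the bench to the left. To be left alone.
- mouse: black computer mouse, 105 by 60 by 24 mm, on the bench to the left. To be left alone.
- tape: roll of grey tape, 100 mm across, 24 mm high, on the bench to the right. To be left alone.
- profile_offcut: offcut of aluminium profile, 120 by 30 by 30 mm, on the bench beyond the safe. To be left alone.

How it is judged:
On the way, in this order (a step that is already met when the one before it is completed fails the run):
1. both dials stand within a division of their numbers (value of joint dial_left between 3.82 and 4.97 rad and value of joint dial_right between 1.315 and 2.46 rad), for 0.2 s.
2. the bolt is drawn fully open (value of joint latch above 0.026 m), for 0.2 s.
At the end, for the whole second after the job is handed in: The bolt stands open (at least 26 of its 30 mm) and released; the left dial stands within 0.57 rad (a little under a division) of 7, the right of 3. The levers were never loaded over 15 N, and nothing lying about was moved more than 20 mm (all of step 1 and value of joint latch above 0.026 m); the robot touches nothing.
It fails at once if a dial or the bolt is forced: the levers of the lock are loaded with more than 15 N (contact force between lock_case and anything else above 15 N).
It fails at once if something lying on the bench or on the safe is moved by more than 20 mm (distance of any of collar, clevis, spanner, driver, mouse, tape, profile_offcut from where it was at the start of the episode above 0.02 m).
It also fails if it takes over 72 s, if anything falls off the work surface, if the arm or the gripper's body presses on something with over 40 N, if the wrist force passes 120 N, or if a joint passes its speed limit or range.

### The arm

A 6-joint arm with a two-finger parallel gripper is mounted at the origin on the work surface. World frame = base frame: x ahead of the robot, y to its left, z up, the work surface at z = 0. Lengths are in m, angles in rad, forces in N, time in s.
With the tool pointing down it reaches from about 0.25 to 0.775 m from the base axis. Payload 4 kg.
Tool frame: the origin (TCP) lies on the centre line of the jaws, within the pads' length; the fingertips stand bot.tip_reach ahead of it and the grasp point (between the pads) lies 3 mm ahead of it (bot.tip_reach is the distance from the TCP to the fingertips, in m); z points along the fingers, y is the line along which they close (so a half turn about z gives the same grasp; the last joint's range is limited). The gripper opens to 85 mm and grips with 20 to 120 N. Pads are 22 mm wide; open, the fingers measure 114 mm over their backs; the gripper's body (76 mm by 85 mm) begins 54 mm behind the grasp point. The pads swing forward as they close: fully open they stand 13 mm farther back than shut.
Start: joints at [-1.317, 0.087, 1.371, -0, 1.684, -0.103], TCP at [0.192, -0.515, 0.253] pointing down, gripper open.
Joint ranges: [-3.1, 3.1], [-0.76, 2.03], [0.27, 2.55], [-1.08, 4.22], [0.17, 2.65], [-2.57, 2.57]. Speed limits (rad/s): [2.79, 2.79, 3.14, 3.14, 3.14, 3.14].

### API

Orientations are given as a 3x3 rotation matrix whose columns are the frame's x, y, z axes.
In Python, from cell import bot gives the robot as it stands. Calls block until the motion is done:
- bot.reach(position, orientation): joint-space move of the TCP to a pose.
- bot.movel(position, attitude=None, speed=0.15, guard=None): straight line of the TCP; attitude=None keeps the orientation; speed is the mean speed in m/s. With guard (N) it stops when the force on the tool has changed by that much, and returns True; else False.
- bot.set_joints(angles): joint-space move.
- bot.gripper_to(opening, force=None): opening from 0.0 (shut) to 1.0 (fully open); force is the grip in N (None keeps the last); returns when the fingers have stopped.
- bot.wait(seconds).
- bot.inverse_kinematics(position, orientation): joint angles nearest the present ones, or None.
- bot.snapshot(name): name is "scene" or "top"; returns the picture (480x640x3 uint8, red, green, blue); there is no depth.
- bot.camera_model(name): a dict with "intrinsics" (3x3 intrinsics, pixels), "dist_coeffs" ([k1, k2, p1, p2, k3] as OpenCV has them; the pictures are not rectified), "camera_from_world" (4x4, takes a point from world to camera coordinates). Camera axes: x right, y down, z forward; pixel columns grow to the right and rows downward; lengths in m; the calibration is good to about 2 mm. A picture is of the moment at which its call begins. camera_model takes no time and is no camera call.
A pose or a line that the arm cannot do raises bot.Unreachable and nothing moves.
- bot.sign_off(): hands the job in; it is judged then, once.
Readings, each from a call of its own:
- bot.get_clock(): time.
- bot.get_qpos(): joint angles.
- bot.get_joint_velocities(): joint speeds.
- bot.get_joint_efforts(): joint torques, N m.
- bot.get_tcp_pos(): TCP position.
- bot.get_ee_rot(): TCP orientation.
- bot.get_contact_force(): force on the tool from outside, world axes, zero at the start.
- bot.get_moment(): the same for the moment, N m.
- bot.get_width(): opening from 0.0 (shut) to 1.0 (fully open).
- bot.get_finger_force(): force on a finger pad.
Only numpy, scipy, OpenCV 4.12 (cv2) and the standard library are available. Lean on these libraries where they do the work, as an engineer would, in place of code of your own. Each camera call takes 0.05 s, during which the arm holds its last target. There are 200 camera calls.

## Working session

There is one attempt and no reset: what is moved stays moved. The work goes in short steps, each a Python script; the robot and the scene stay as the last script left them, time stands still between calls to the robot, and variables do not carry over. Pictures are saved under pics/ and viewed, at most 10 in all, crops included, and the job is handed in when it is done.

```bash
ls; mkdir -p pics; python3 - <<'E'
from cell import bot
import cv2
for n in("scene","top"):
    im=bot.snapshot(n); cv2.imwrite(f"pics/{n}0.png",im[...,::-1])
    m=bot.camera_model(n); print(n,m)
print(bot.tip_reach,bot.get_clock(),bot.get_ee_rot())
E
```

```text
pics
scene {'intrinsics': array([[545.16076563,   0.        , 320.47612855],
       [  0.        , 545.16076563, 237.0964161 ],
       [  0.        ,   0.        ,   1.        ]]), 'dist_coeffs': array([-0.00369461,  0.        ,  0.        ,  0.        ,  0.        ]), 'camera_from_world': array([[-0.70215994,  0.71181152,  0.01719819,  0.37810855],
       [ 0.41211568,  0.42598751, -0.80541623, -0.1570073 ],
       [-0.58063077, -0.55844337, -0.59246005,  1.86477807],
       [ 0.        ,  0.        ,  0.        ,  1.        ]])}
top {'intrinsics': array([[623.83078428,   0.        , 319.97995202],
       [  0.        , 623.83078428, 244.24565258],
       [  0.        ,   0.        ,   1.        ]]), 'dist_coeffs': array([-0.13348685,  0.        ,  0.        ,  0.        ,  0.        ]), 'camera_from_world': array([[-1.52355204e-02, -9.99883251e-01,  1.16790155e-03,
        -1.50624835e-03],
       [-9.76056685e-01,  1.46189751e-02, -2.17024499e-01,
         5.84198528e-01],
       [ 2.16982088e-01, -4.44641931e-03, -9.76165459e-01,
         1.43103253e+00],
       [ 0.00000000e+00,  0.00000000e+00,  0.00000000e+00,
         1.00000000e+00]])}
0.022 0.1 [[ 9.37013254e-01  3.49293421e-01 -5.17521966e-04]
 [ 3.49293739e-01 -9.37011136e-01  2.00399343e-03]
 [ 2.15057877e-04 -2.05853559e-03 -9.99997858e-01]]
```

View pics/scene0.png

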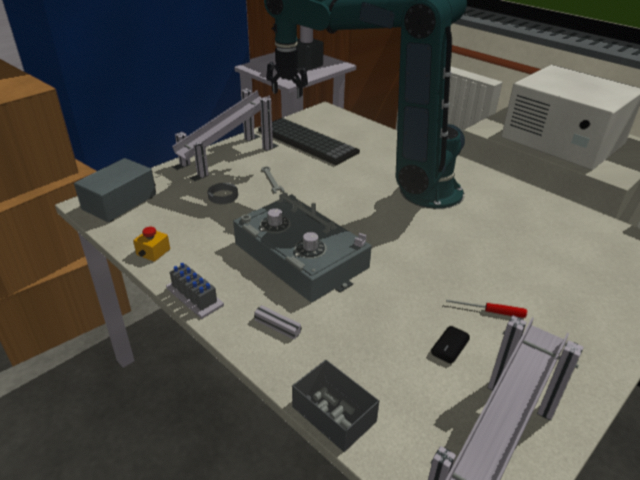

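View pics/top0.png

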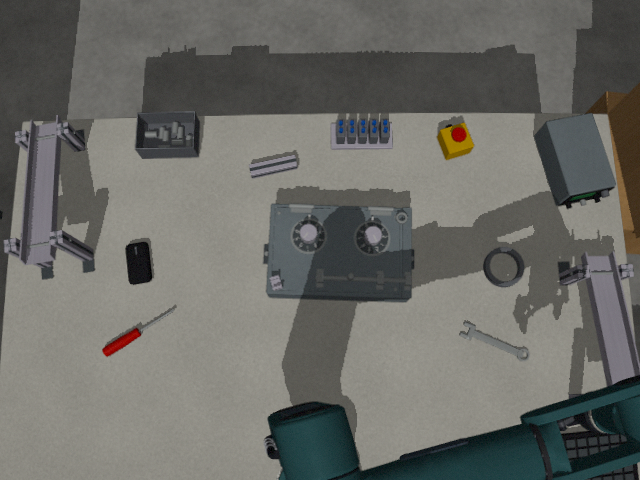

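The scene view shows the safe in the middle of the bench. In the top view the left dial is near (309,233), the right dial near (373,235), the bolt grip near (350,276), the clevis at (277,281) and the collar at (402,216). I'll enlarge the safe.

```bash
cat > h.py <<'E'
import numpy as np, cv2
from cell import bot
def ray(n,uv,z):
    m=bot.camera_model(n);T=m["camera_from_world"];R=T[:3,:3];c=-R.T@T[:3,3]
    p=cv2.undistortPoints(np.array([[uv]],float),m["intrinsics"],m["dist_coeffs"])[0,0]
    d=R.T@np.array([p[0],p[1],1]); return c+d*(z-c[2])/d[2]
def proj(n,P):
    m=bot.camera_model(n);T=m["camera_from_world"]
    return cv2.projectPoints(np.atleast_2d(P).astype(float),cv2.Rodrigues(T[:3,:3])[0],T[:3,3],m["intrinsics"],m["dist_coeffs"])[0][:,0]
E
python3 - <<'E'
from h import *
t=cv2.imread("pics/top0.png")[195:310,255:425]
cv2.imwrite("pics/c1.png",cv2.convertScaleAbs(cv2.resize(t,None,fx=4.7,fy=4.7,interpolation=cv2.INTER_CUBIC),alpha=1.6))
s=cv2.imread("pics/scene0.png")[190:300,225:380]
cv2.imwrite("pics/c2.png",cv2.convertScaleAbs(cv2.resize(s,None,fx=5,fy=5,interpolation=cv2.INTER_CUBIC),alpha=1.5))
for uv in [(309,233),(373,235)]: print(ray("top",uv,.125))
print(ray("top",(350,276),.135))
E
```

```text
[0.59753005 0.01486051 0.125     ]
[ 0.59060143 -0.13269171  0.125     ]
[ 0.49395227 -0.07662429  0.135     ]
```

View pics/c1.png

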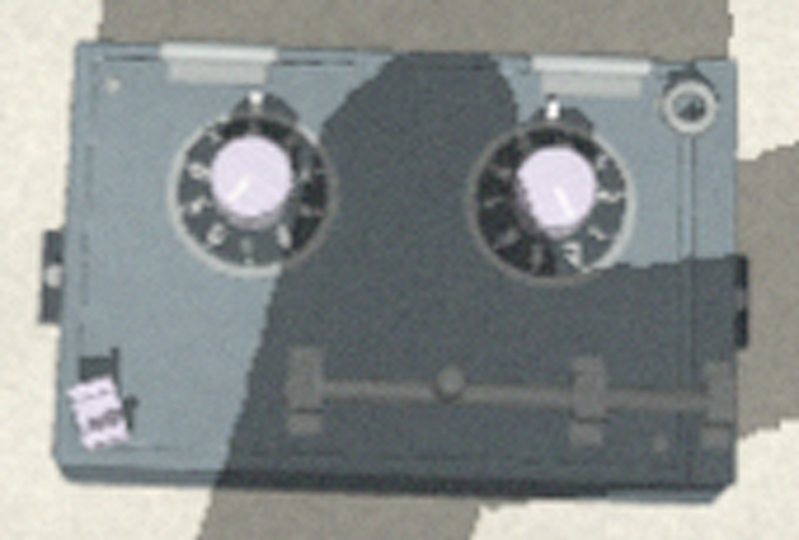

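View pics/c2.png

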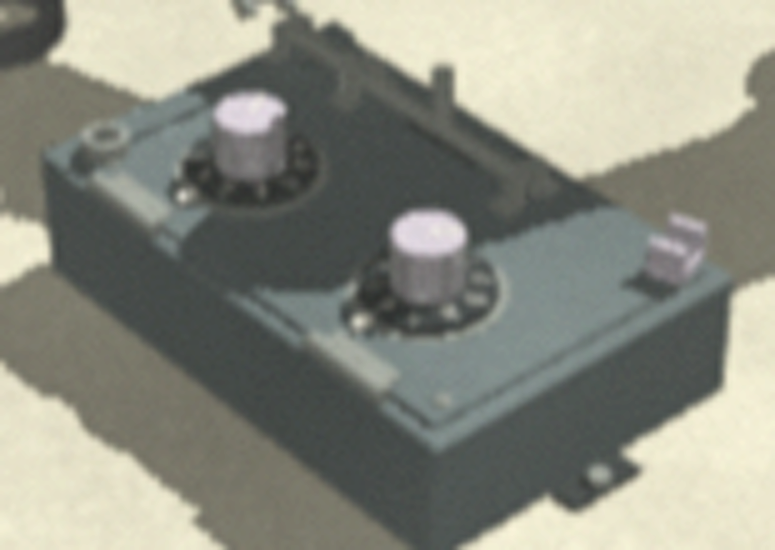

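The crops show the bolt shut, with its grip midway between the brackets. The left knob's line points down-left (value about 3.9) and the right knob's points down-right (about 2.6), as expected. Next I'll locate the knob tops and pin from both views.

```bash
python3 - <<'E'
from h import *
def blob(n,box,lo):
    im=cv2.imread(f"pics/{n}0.png"); x0,y0,x1,y1=box; c=im[y0:y1,x0:x1].astype(int)
    b,g,r=c[...,0],c[...,1],c[...,2]
    m=((c.min(2)>lo)&(r>=g)).astype(np.uint8)
    k,l,s,ce=cv2.connectedComponentsWithStats(m); i=1+s[1:,4].argmax()
    return ce[i]+[x0,y0],s[i]
for nm,bt in(("L",(295,218,324,250)),("R",(359,220,388,252))):
    u,s=blob("top",bt,120); P=ray("top",u,.125); print(nm,u,s,P)
    print("  predicted scene px",proj("scene",P))
for nm,bs in(("L",(300,228,322,248)),("R",(264,205,287,222))):
    u,s=blob("scene",bs,120); print(nm,u,s,ray("scene",u,.125))
P=ray("top",(350.3,275.6),.135);Q=ray("scene",(313.6,204),.135);print("pin",P,Q)
E
```

```text
L [307.95192308 232.23076923] [  5   7  17  16 208] [0.59939169 0.01725755 0.125     ]
  predicted scene px [[309.70028281 235.83567059]]
R [373.30569948 234.27979275] [  7   7  16  16 193] [ 0.59229872 -0.13345668  0.125     ]
  predicted scene px [[273.66894011 211.85582321]]
L [310.36363636 236.375     ] [ 4  5 14  8 88] [0.59981917 0.02017794 0.125     ]
R [274.08955224 212.05970149] [ 4  4 13  7 67] [ 0.59213359 -0.13187637  0.125     ]
pin [ 0.49485644 -0.07732463  0.135     ] [ 0.49451213 -0.07391667  0.135     ]
```

Both views agree to about 3 mm: the dials are 151 mm apart (150 expected), yaw is about -0.05 and the pin lies on the bolt line. I'll grip the left dial and test its feel.

```bash
cat >> h.py <<'E'
L=np.array([.5996,.0185]);Rr=np.array([.5922,-.1328]);PIN=np.array([.4947,-.0756]);YAW=-.049
def down(a): # tool down, closing axis at world angle a
    y=np.array([np.cos(a),np.sin(a),0]);z=np.array([0,0,-1.]);return np.c_[np.cross(y,z),y,z]
def grasp(c,q6,zhi=.20,z=.118,op=.8,a=None):
    if a is None:
        cand=[(abs(q[5]-q6),a) for a in np.arange(-3.1,3.15,.1) if (q:=bot.inverse_kinematics([*c,zhi],down(a))) is not None]
        a=min(cand)[1]
    bot.reach([*c,zhi],down(a)); bot.gripper_to(op,force=20)
    bot.movel([*c,z],speed=.12,guard=8); f0=bot.get_contact_force(); bot.gripper_to(0,force=30)
    print("a",a,"q",np.round(bot.get_qpos(),3),"w",bot.get_width(),"pad",bot.get_finger_force(),"F",np.round(bot.get_contact_force()-f0,2),"M",np.round(bot.get_moment(),3),"tcp",bot.get_tcp_pos(),"t",bot.get_clock())
E
python3 - <<'E'
from h import *
grasp(L,-.9)
q=np.array(bot.get_qpos())
for i in range(4):
    q[5]+=.02; bot.set_joints(q); print(np.round(bot.get_qpos()[5],4),np.round(bot.get_moment(),3),np.round(bot.get_contact_force(),2),round(bot.get_clock(),3))
print(bot.get_ee_rot())
E
```

```text
a 0.8000000000000034 q [-6.300e-02  2.580e-01  1.442e+00  1.000e-03  1.438e+00 -8.640e-01] w 0.45768124071083016 pad 31.710328459739685 F [0.2  2.47 3.72] M [ 0.332 -0.233  0.007] tcp [0.60078427 0.01893675 0.11961249] t 4.0083
-0.8438 [ 0.17  -0.224 -0.031] [0.95 1.2  0.86] 4.258
-0.8239 [ 0.136 -0.078 -0.037] [0.16 0.95 0.97] 4.508
-0.804 [ 0.187 -0.11  -0.002] [-0.16  0.28  1.87] 4.758
-0.784 [ 0.144 -0.108 -0.037] [1.28 1.4  1.31] 5.008
[[-6.59782100e-01  7.51447156e-01  3.84079602e-03]
 [ 7.51454579e-01  6.59784280e-01  8.48735335e-04]
 [-1.89631708e-03  3.44616414e-03 -9.99992264e-01]]
```

```bash
cat >> h.py <<'E'
def rd(n=8):
    r=np.array([np.r_[bot.get_moment(),bot.get_contact_force()] for _ in range(n)]); return r.mean(0),r.std(0)
def turn(sgn,total,step=.03,thr=.11):
    q=np.array(bot.get_qpos()); tgt=q[5]; base=[]
    for i in range(int(total/step)):
        tgt+=sgn*step; q[5]=tgt; bot.set_joints(q); m,s=rd()
        print(f"{tgt:.3f}/{bot.get_qpos()[5]:.4f} Mz {m[2]:.3f} sd {s[2]:.3f} F",np.round(m[3:],1))
        if len(base)>=3 and abs(m[2]-np.median(base))>thr: print("STOP"); return tgt
        base.append(m[2])
    print("no stop",bot.get_clock())
E
python3 - <<'E'
from h import *
turn(+1,.3)
print(bot.get_clock())
E
```

```text
-0.754/-0.7547 Mz -0.016 sd 0.000 F [0.9 1.2 2. ]
-0.724/-0.7248 Mz -0.075 sd 0.000 F [0.  1.  0.8]
-0.694/-0.6949 Mz -0.037 sd 0.000 F [0.3 0.4 1.8]
-0.664/-0.6650 Mz -0.056 sd 0.000 F [0.3 1.1 1.3]
-0.634/-0.6349 Mz -0.037 sd 0.000 F [1.  0.3 0.2]
-0.604/-0.6049 Mz -0.084 sd 0.000 F [0.2 1.2 1.7]
-0.574/-0.5749 Mz -0.062 sd 0.000 F [-0.1  1.4  0.5]
-0.544/-0.5449 Mz -0.074 sd 0.000 F [1.5 0.7 1.2]
-0.514/-0.5150 Mz -0.032 sd 0.000 F [-0.3 -0.2  2.1]
-0.484/-0.4850 Mz -0.041 sd 0.000 F [-0.3 -0.2  1.6]
no stop 7.5083
7.5083
```

```bash
python3 - <<'E'
s=open("h.py").read()
s=s.replace('''print("STOP"); return tgt''','''
            v=[]
            for _ in range(4): bot.wait(.03); v.append(bot.get_moment()[2])
            print("confirm",np.round(v,3))
            if abs(np.mean(v)-np.median(base))>thr-.03: print("STOP",bot.get_clock()); return tgt''').replace("thr=.11","thr=.09")
s=s.replace("{s[2]:.3f} F\",np.round(m[3:],1))",'{s[2]:.0f}")')
open("h.py","w").write(s)
E
python3 - <<'E'
from h import *
turn(+1,1.35)
E
```

```text
-0.455/-0.4559 Mz -0.004 sd 0
-0.425/-0.4260 Mz -0.028 sd 0
-0.395/-0.3959 Mz -0.043 sd 0
-0.365/-0.3659 Mz 0.010 sd 0
-0.335/-0.3359 Mz -0.123 sd 0
confirm [ 0.    -0.03  -0.024 -0.039]
-0.305/-0.3057 Mz -0.018 sd 0
-0.275/-0.2759 Mz -0.057 sd 0
-0.245/-0.2461 Mz 0.121 sd 0
confirm [0.102 0.112 0.096 0.095]
STOP 9.775
```

```bash
python3 - <<'E'
from h import *
q=np.array(bot.get_qpos()); q0=q[5]=-.245
def go(t):
    q[5]=t;bot.set_joints(q);v=[]
    for _ in range(4): v.append(bot.get_moment()[2]);bot.wait(.02)
    print(round(t-q0,3),round(np.mean(v),3));return np.mean(v)
b=[]
for k in range(1,11):
    m=go(q0-.02*k)
    if k>3 and m<np.median(b)-.09: break
    b.append(m)
print("back to middle"); go(q0-.02*k+.10); print(bot.get_clock())
E
```

```text
-0.02 0.108
-0.04 0.062
-0.06 0.046
-0.08 0.029
-0.1 0.047
-0.12 0.057
-0.14 0.036
-0.16 0.034
-0.18 0.014
-0.2 -0.052
back to middle
-0.1 -0.026
13.2583
```

Ambiguous. I'll go forward to the stop again, also reading the joint 6 effort and lateral forces.

```bash
cat >> h.py <<'E'
def seq(ts):
    q=np.array(bot.get_qpos())
    for t in ts:
        q[5]=t;bot.set_joints(q);v=[]
        for _ in range(3): v.append(np.r_[bot.get_moment(),bot.get_contact_force(),bot.get_joint_efforts()[5]]);bot.wait(.02)
        m=np.mean(v,0);print(f"{t:.3f} q {bot.get_qpos()[5]:.4f} Mz {m[2]:.3f} e6 {m[6]:.3f} Mxy {m[0]:.2f} {m[1]:.2f} F",np.round(m[3:6],1),bot.get_finger_force())
    print(bot.get_clock())
E
python3 - <<'E'
from h import *
seq(-.345+np.array([.03,.06,.08,.1,.115]))
E
```

```text
-0.315 q -0.3162 Mz -0.040 e6 -0.026 Mxy -0.05 0.02 F [0.4 0.2 1.9] 31.72713339328766
-0.285 q -0.2859 Mz -0.084 e6 -0.025 Mxy -0.05 0.02 F [ 0.1 -0.2  1.8] 31.724361777305603
-0.265 q -0.2656 Mz 0.006 e6 0.025 Mxy -0.07 0.03 F [-0.2 -0.1  1.9] 31.721885204315186
-0.245 q -0.2454 Mz 0.065 e6 0.083 Mxy -0.06 0.04 F [ 0.3 -0.3  1.6] 31.719555258750916
-0.230 q -0.2300 Mz 0.123 e6 0.126 Mxy -0.06 0.04 F [ 0.4 -0.2  2.1] 31.71798527240753
14.7583
```

Confirmed: the effort is flat, then rises linearly from about -0.285, which is the springy stop. The opposite stop was about 0.13 rad back, matching the stated play. I'll park mid-play, release and do the right dial using joint 6 effort.

```bash
cat >> h.py <<'E'
def turn6(sgn,total,step=.03,thr=.06):
    q=np.array(bot.get_qpos()); t=q[5]; b=[]
    for i in range(int(total/step)):
        t+=sgn*step; q[5]=t; bot.set_joints(q); e=np.mean([(bot.wait(.01),bot.get_joint_efforts()[5])[1] for _ in range(2)])
        print(f"{t:.3f} {e:.3f} {bot.get_moment()[2]:.3f}",end=" | ")
        if len(b)>=3 and abs(e-np.median(b))>thr: print("STOP",bot.get_clock()); return t
        b.append(e)
    print("no stop",bot.get_clock())
E
python3 - <<'E'
from h import *
seq([-.32,-.345])
p=bot.get_tcp_pos(); bot.gripper_to(.8); bot.movel([p[0],p[1],.2])
grasp(Rr,.9)
t=turn6(-1,1.8)
E
```

```text
-0.320 q -0.3179 Mz 0.046 e6 -0.011 Mxy -0.06 0.00 F [0.3 0.1 1.6] 31.71923339366913
-0.345 q -0.3438 Mz 0.046 e6 0.025 Mxy -0.02 0.01 F [-0.2 -0.2  2. ] 31.723721623420715
15.3583
a -1.1999999999999984 q [-0.313  0.272  1.424  0.003  1.445  0.886] w 0.45594335209453185 pad 31.518529951572418 F [-2.4   4.87  5.08] M [0.891 0.479 0.034] tcp [ 0.59224789 -0.13126197  0.11977253] t 18.9833
0.856 0.026 0.051 | 0.826 0.024 0.044 | 0.796 0.026 -0.018 | 0.766 0.026 0.061 | 0.736 0.028 0.011 | 0.706 0.027 0.093 | 0.676 0.021 0.022 | 0.646 0.018 0.021 | 0.616 0.023 0.032 | 0.586 0.018 0.043 | 0.556 0.019 0.064 | 0.526 0.018 0.070 | 0.496 0.019 0.048 | 0.466 0.019 0.041 | 0.436 0.025 0.024 | 0.406 0.025 0.019 | 0.376 0.026 0.021 | 0.346 0.024 -0.023 | 0.316 0.020 0.014 | 0.286 0.016 0.041 | 0.256 0.020 0.074 | 0.226 0.019 0.035 | 0.196 0.021 0.001 | 0.166 0.022 0.025 | 0.136 0.024 0.035 | 0.106 0.025 0.083 | 0.076 0.026 0.051 | 0.046 0.044 0.101 | 0.016 0.031 0.008 | -0.014 0.030 0.029 | -0.044 0.029 0.025 | -0.074 0.028 0.035 | -0.104 0.030 0.044 | -0.134 0.031 0.050 | -0.164 0.030 0.004 | -0.194 0.030 0.096 | -0.224 0.031 0.061 | -0.254 0.009 -0.013 | -0.284 -0.077 -0.083 | STOP 29.3833
```

The stop's onset was at about -0.25 after 1.16 rad, consistent with 3 within tolerance. I'll park mid-play, release, then push the bolt pin with the inside of the right pad, gripper half open, under force guard.

```bash
python3 - <<'E'
from h import *
seq([-.295,-.24,-.19])
p=bot.get_tcp_pos(); bot.gripper_to(.8); bot.movel([p[0],p[1],.2])
a=YAW+np.pi/2
qs=[(abs(q[5]),b) for b in(a,a-np.pi) if (q:=bot.inverse_kinematics([*PIN,.2],down(b))) is not None]
b=min(qs)[1]; bot.reach([*PIN,.2],down(b)); bot.gripper_to(.4)
print("descend",bot.movel([*PIN,.132],speed=.06,guard=6),bot.get_tcp_pos(),bot.get_width())
cv2.imwrite("pics/s1.png",cv2.resize(bot.snapshot("scene")[150:300,220:420,::-1],None,fx=4,fy=4,interpolation=cv2.INTER_CUBIC))
print(bot.get_clock())
E
```

```text
-0.295 q -0.2944 Mz -0.105 e6 -0.113 Mxy -0.55 -0.06 F [ 3.  -3.3 -0.7] 32.43142783641815
-0.240 q -0.2411 Mz -0.071 e6 -0.017 Mxy -0.54 -0.03 F [ 4.  -3.7 -1.2] 32.42197930812836
-0.190 q -0.1915 Mz -0.056 e6 -0.021 Mxy -0.55 -0.01 F [ 3.1 -3.9 -0.6] 32.42456674575806
30.2833
descend False [ 0.49504997 -0.075717    0.13256998] 0.3993616252343249
34.4917
```

View pics/s1.png

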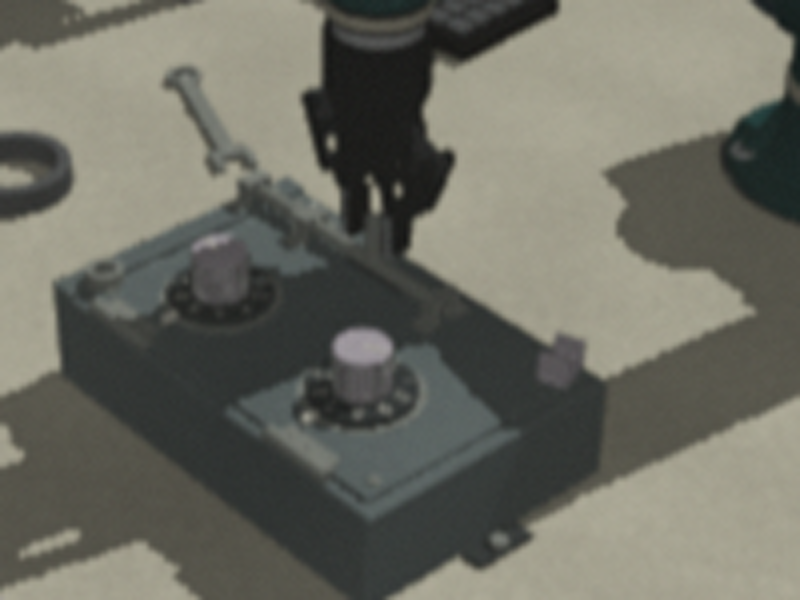

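The pin at about (380,235) in the crop stands between the two fingers. Both dials are free. Now I'll push left under guard.

```bash
python3 - <<'E'
from h import *
u=np.array([-np.sin(YAW),np.cos(YAW),0]); p0=np.array(bot.get_tcp_pos()); f0=np.array(bot.get_contact_force())
s=0
for d in np.arange(.004,.053,.004):
    g=bot.movel(p0+u*d,speed=.03,guard=7); s=(np.array(bot.get_tcp_pos())-p0)@u
    f=(np.array(bot.get_contact_force())-f0); print(f"{d:.3f} s {s:.4f} F {np.round(f,1)} g {g}")
    if g or abs(f@u)>7: break
print(bot.get_clock())
E
```

```text
0.004 s 0.0042 F [-0.9  0.2 -0.4] g False
0.008 s 0.0082 F [ 0.2  0.4 -0.2] g False
0.012 s 0.0120 F [-0.  -1.  -0.6] g False
0.016 s 0.0161 F [-0.1 -2.7 -0.3] g False
0.020 s 0.0204 F [-0.5 -0.4 -1. ] g False
0.024 s 0.0244 F [-1.  -0.8  0.1] g False
0.028 s 0.0284 F [-1.1 -1.2 -0.3] g False
0.032 s 0.0324 F [-0.4 -1.4  0.7] g False
0.036 s 0.0364 F [ 0.2 -1.2  0.3] g False
0.040 s 0.0401 F [-0.2 -2.9 -0.8] g False
0.044 s 0.0401 F [ 0.7 -2.   0. ] g True
37.5333
```

The bolt gave way at only the 2.5 N friction and met its end after about 29 mm. I'll retreat and check.

```bash
python3 - <<'E'
from h import *
u=np.array([-np.sin(YAW),np.cos(YAW),0]); p=np.array(bot.get_tcp_pos())
bot.movel(p-u*.008,speed=.05); p=np.array(bot.get_tcp_pos()); bot.movel([p[0],p[1],.22])
bot.set_joints([-1.317,.087,1.371,0,1.684,-.103])
t=bot.snapshot("top"); cv2.imwrite("pics/t1.png",t[...,::-1])
cv2.imwrite("pics/c3.png",cv2.convertScaleAbs(cv2.resize(t[195:310,255:425,::-1],None,fx=4.7,fy=4.7,interpolation=cv2.INTER_CUBIC),alpha=1.6))
print(bot.get_clock())
E
```

```text
40.6417
```

View pics/c3.png

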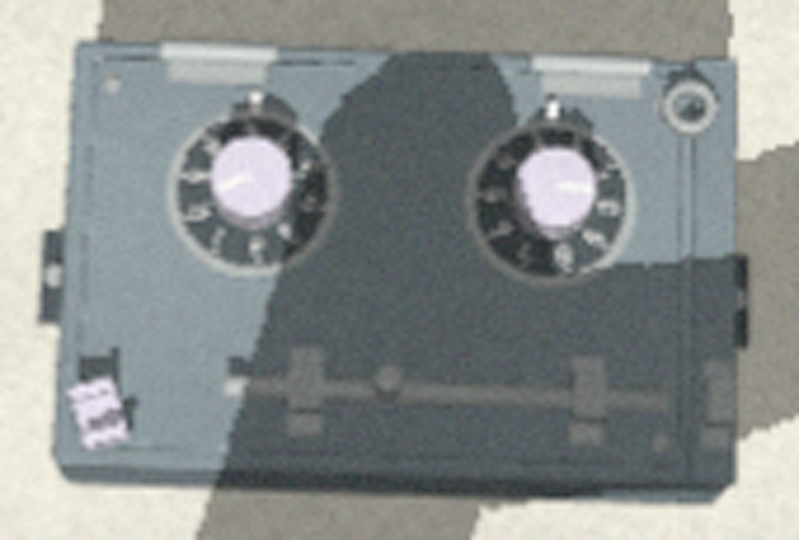

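The pin has moved from column 450 to 388, about 30 mm, so the bolt is fully open. The left dial is at about 4.3, the right at about 1.55, and the clevis and collar haven't moved. Handing in.

```bash
python3 -c "
from cell import bot
print(bot.sign_off())"
```

```text
the job is handed in; nothing more can be done
None
```

I turned both dials to their gates by feel, slid the bolt fully open (about 30 mm) and let go, leaving the loose things on the safe unmoved in the last picture; the job went in after about 41 s, and sign-off gave no verdict.

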